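Seat a nylon bush with the ratchet press, then free the pawl and wind back

TASK

With the pawl in, wind the knob of the little ratchet press clockwise, click by click, until the nylon bush has bottomed in the valve cap and the ram bears on it firmly (25 to 45 N, felt as the knob going stiff); never press harder than that. Then throw the pawl off by its peg and wind the knob back until the ram is fully home against its rest stop, leaving the pawl off. Never force the knob back against the pawl or strain the pawl, and do not disturb the other things on the bench.

Things in the scene. Friction and masses are not known exactly. Their poses are not given: they have to be found in the camera images.
- press: Grey cast bench press, bolted down: base 250 x 86 mm, gear housing 54 mm high. Origin: on the upright knob axis at bench level; +x is the way its ram presses, +y to the left of that, z up. The ram axis is 17 mm to +y of the knob axis, 38 mm above the bench.
- knob (a joint): Turn of the knob, rad: 0 at the start, ram back at its rest stop; grows clockwise seen from above, to 3.1. Rack and pinion: ram 10 mm forward per rad. 20 ratchet teeth: a click every 0.314 rad; with the pawl in it cannot go back, and let go under load it drops back up to one tooth. Turning it clockwise takes 0.03 N m idle, plus 0.01 N m per newton at the ram: 0.25 N m is about 25 N, 0.45 about 45 N.
- knob_grip (a point): Middle of the black round knurled knob, on its axis, 95 mm above the bench. The knob is 44 mm in diameter, 81 to 109 mm above the bench, to be gripped from above at any angle. Under it a 20 mm neck goes down to the ratchet wheel (66 mm across, top 63 mm above the bench).
- pawl: Pawl, a dark steel rocker at the height of the ratchet wheel. Origin: on its upright pivot. Its x axis lies along the press's x when it is in (turned 0, up to 0.15 rad as it rides over a tooth). It is thrown off by turning it counter-clockwise seen from above, to a stop at 0.80 rad; an over-centre spring changing over at 0.42 rad keeps it in or off. Strained above 60 N.
- pawl_peg (a point): Middle of the upright round thumb peg on the pawl's tail: 12 mm in diameter, 57 to 87 mm above the bench (this point 74), 34 mm from the pivot. In: at press x +2, y -76 mm; off: at about press x +20, y -57 mm, so push it across, towards the press's +x, to free the pawl (2 to 8 N). Clear on both sides and above; only the pawl's tail, top 63 mm above the bench, is under it.
- pawl_pivot (a point): Pivot of the pawl, fixed on the press at press x -11, y -45 mm, 60 mm above the bench.
- ram_nose: Sprung steel button, 20 mm in diameter, on the front of the ram; it is what bears on the bush. Its origin is not on the button: at rest it lies at the press origin, and it moves along the press's x with the button, whose front face is 62 mm to +x of it. The stiffness of its spring is not given.
- anvil: Anvil block clamped on the bed (how far along differs each time) with the grey cast valve cap lying in it, 48 mm in diameter, mouth towards the ram and in line with it. Origin: 12 mm above the bench, under the centre of the cap's mouth face; axes as the press's.
- bush: White nylon flanged bush started in the cap's bore; flange 26 mm in diameter, 4 mm thick, facing the ram, standing 8 to 11 mm off the cap's mouth at the start. Origin: centre of the back of the flange; its x in the anvil's frame is minus that stand-off. It slides at about 8 N until it bottoms on the seals in the bore, which no one can see: the stand-off left then differs from cap to cap, 1 to 5 mm.
- gauge: bronze pressure gauge, 66 mm across, lying face up; bystander
- pin_puller: white nylon pin puller, a T handle with a hooked tip, lying flat; bystander
- spare_cap: spare grey cast valve cap, 49 mm across and 34 mm tall, standing on the bench beside the press bed; bystander
- spare_bush: spare white nylon flanged bush, 26 mm across, 24 mm tall, standing flange down beside the press bed; bystander
- spanner: open spanner 190 mm long, lying flat; bystander
- driver: screwdriver lying flat; bystander
- grease: round tin, 68 mm across, 62 mm tall; bystander
- pin_tray: grey open tray, 160 x 110 x 35 mm; bystander

How it is judged:
On the way, in this order (a step that is already met when the one before it is completed fails the run):
1. with the pawl in, the bush is bottomed and the ram bears on it with at least 25 N (x of bush in the frame of anvil above -0.0065 m and angle between the x axis of pawl and the x axis of press, either way round below 0.32 rad and contact force between ram_nose and bush above 25 N), for 0.3 s.
2. the pawl is thrown off while the ram is still forward (x of bush in the frame of anvil above -0.0065 m and angle between the x axis of pawl and the x axis of press, either way round above 0.55 rad and value of joint knob above 0.4 rad), for 0.2 s.
At the end, for the whole second after the job is handed in: The bush is in the cap as pressed (back of its flange no more than 6.5 mm off the mouth face), the pawl is off (more than 0.55 rad from the press's axes), and the knob is wound back to within 0.12 rad of its rest stop and at rest (x of bush in the frame of anvil above -0.0065 m and angle between the x axis of pawl and the x axis of press, either way round above 0.55 rad and value of joint knob below 0.12 rad and velocity of joint knob between -0.05 and 0.05 rad/s); the robot touches nothing.
It fails at once if the ram presses the bush with more than 45 N (contact force between ram_nose and bush above 45 N).
It fails at once if the pawl is strained with more than 60 N (contact force between pawl and anything else above 60 N).
It fails at once if a bystander is shifted more than 30 mm (distance of any of gauge, pin_puller, spare_cap, spare_bush, spanner, driver, grease, pin_tray from where it was at the start of the episode above 0.03 m).
It also fails if it takes over 70 s, if anything falls off the work surface, if the arm or the gripper's body presses on something with over 40 N, if the wrist force passes 120 N, or if a joint passes its speed limit or range.

ROBOT

A 7-joint arm with a two-finger parallel gripper is mounted at the origin on the work surface. World frame = base frame: x ahead of the robot, y to its left, z up, the work surface at z = 0. Lengths are in m, angles in rad, forces in N, time in s.
With the tool pointing down it reaches from about 0.35 to 0.9 m from the base axis. Payload 7.2 kg.
Tool frame: the origin (TCP) lies at the very end of the fingers, on their centre line; the grasp point (between the pads) lies 19 mm behind it; z points along the fingers, y is the direction in which the jaws open and shut (so a half turn about z gives the same grasp; the last joint's range is limited). The gripper opens to 85 mm and grips with 20 to 120 N. Pads are 22 mm wide; open, the fingers measure 114 mm over their backs; the gripper's body (76 mm by 85 mm) begins 54 mm behind the grasp point. The pads swing forward as they close: fully open they stand 13 mm farther back than shut.
Start: joints at [1.054, 0.411, -0.013, 1.596, 0.006, 1.134, -0.082], TCP at [0.271, -0.563, 0.231] pointing down, gripper open.
Joint ranges: [-2.95, 2.95], [-0.29, 1.99], [-1.47, 1.44], [0.14, 2.54], [-1.03, 4.17], [0.13, 1.85], [-2.86, 2.86]. Speed limits (rad/s): [2.39, 2.39, 3.01, 3.01, 3.14, 3.14, 3.14].

INTERFACE

Orientations are given as a unit quaternion [x, y, z, w].
In Python, from workcell import * gives the robot as it stands.
- The arm moves only by the tool play_rows, never from a script. Its argument "plan" is one flat list of numbers, 7 for each row, row after row: the shift along the tool's x, y, z in m, then the turn, a rotation vector about the tool's x, y, z in degrees, then the gripper's target within -1 to 1 (fully open at 1, half-way at 0, shut at -1). A call has exactly 5 rows; each row shifts and turns the commanded pose from where the row before left it, along the tool's axes as they then stand; what a row does not reach is not made up. A row lasts 1/12 s, in which the tool goes at most 41.7 mm and 7.16 degrees, less where a joint would pass 70% of its speed; a pose out of reach is approached as far as the arm can. A call with a gripper value outside its range is refused whole. The fingers move at their own pace and stop on an object; "grip_force" is the grip in N (left out, the last holds). Time passes only in rows, so rows that do not move let the fingers close, or fill a call up. It gives the time, the measured TCP pose, the force and the opening at its end, in the units of the state.
- get_obs(): the state, without advancing time (a new reading comes with each control period).
- camera(name): name is "scene" or "top" or "wrist"; returns a dict with "frame" (400x640x3 uint8, blue, green, red), "intrinsics" (3x3 intrinsics, pixels), "k1" (the pictures are not rectified: a ray, as slopes to the right and down, at radius r is drawn at 1 + k1 r^2 times it, then the intrinsics apply), "R" (3x3) and "t" (3): a world point X has camera coordinates R X + t. Camera axes: x right, y down, z forward; pixel columns grow to the right and rows downward; lengths in m; the calibration is good to about 2 mm. A picture is of the moment at which its call begins. There is no depth.
- hand_in(): hands the job in, once; it reports no verdict.
Trained networks look in the newest picture that a camera, given by its name, has taken for a name from the list of things; names that differ only in an ending like _2 or _b are one class to them, and where a whole thing is asked for, a point or a joint stands for the part that bears it (a point fixed in the world has none). Each returns a list of dicts, best first, with "score" (0 to 1); they miss things now and then, are a little off and sometimes report something else, mostly with a low value. They report only what shows in the picture. A call takes as long as a camera call.
- look_for(camera, target): "xyz" ([x, y, z] in m, in world coordinates, good to about 4 mm: the middle of the surface that is visible of it).
- place_of(camera, target): "xyz" ([x, y, z] in m, in world coordinates, good to about 4 mm: a listed point, or the origin of a listed thing).
The state is a dict: "time": time; "joint_pos": joint angles; "joint_vel": joint speeds; "joint_efforts": joint torques, N m; "tool_pos": TCP position; "ee_rot": TCP orientation; "contact_force": force on the tool from outside, world axes, zero at the start; "ft_torque": the same for the moment, N m; "width": finger opening in m.
Only numpy, scipy, OpenCV 4.12 (cv2) and the standard library are available. Lean on these libraries where they do the work, as an engineer would, in place of code of your own. Each camera call takes 0.05 s, during which the arm holds its last target. There are 200 camera calls.

## Working session

There is one attempt and no reset: what is moved stays moved. The work goes in short steps, Python scripts to look and compute and a tool call to move; the robot and the scene stay as the last step left them, time stands still between calls to the robot, and variables do not carry over. Pictures are saved under pics/ and viewed, about 8 in all and at most 12, crops included, and the job is handed in when it is done.

Besides the shell and the picture viewer there is one more tool, called after ">>>" as name(argument=value, ...) on one line, values as JSON. play_rows: Moves the arm, as the interface text tells. Its arguments: {"type":"object","properties":{"plan":{"type":"array"},"grip_force":{"type":"number"}},"required":["plan"]}

```bash
mkdir -p pics; ls
python3 - <<'E'
from workcell import *
import cv2, numpy as np
o=get_obs(); print({k:np.round(v,3).tolist() for k,v in o.items()})
ims=[]
for c in ("scene","top"):
    f=camera(c); ims.append(f["frame"]); print(c,np.round(f["t"],3))
    for n in ("knob_grip","pawl_peg","pawl_pivot","anvil","press","bush","ram_nose"):
        print(n,[(np.round(d["xyz"],4).tolist(),round(d["score"],2)) for d in place_of(c,n)[:2]])
cv2.imwrite("pics/a.png",cv2.resize(np.vstack(ims),None,fx=0.75,fy=0.75,interpolation=cv2.INTER_AREA))
E
```

```text
pics
{'time': 0.0, 'joint_pos': [1.054, 0.412, -0.013, 1.597, 0.006, 1.134, -0.082], 'joint_vel': [-0.0, -0.002, 0.001, 0.001, 0.0, -0.002, -0.001], 'joint_efforts': [0.0, -60.061, 0.681, -29.94, 0.014, 0.01, -0.0], 'tool_pos': [0.271, -0.563, 0.23], 'ee_rot': [0.975, 0.223, -0.0, -0.001], 'contact_force': [0.374, -0.13, -0.569], 'ft_torque': [-0.011, -0.006, -0.005], 'width': 0.085}
scene [ 0.09  -0.318  1.6  ]
knob_grip [([0.4758, 0.0099, 0.0955], 0.58)]
pawl_peg [([0.5427, 0.0323, 0.0762], 0.62)]
pawl_pivot [([0.5181, 0.0139, 0.0561], 0.9), ([0.6658, 0.3846, 0.0019], 0.52)]
anvil [([0.436, 0.0815, 0.0093], 0.75), ([0.3645, 0.3111, -0.0038], 0.72)]
press [([0.4694, 0.0095, 0.0003], 0.71)]
bush [([0.4399, 0.0733, 0.0338], 0.37)]
ram_nose [([0.5871, 0.5368, -0.0028], 0.56), ([0.4738, 0.0108, 0.0956], 0.34)]
top [0.091 0.512 1.545]
knob_grip [([0.4733, 0.0109, 0.0955], 0.62), ([0.5424, 0.1003, -0.0002], 0.6)]
pawl_peg [([0.5455, 0.0323, 0.0758], 0.58)]
pawl_pivot [([0.5194, 0.008, 0.0558], 0.72), ([0.5162, 0.1577, -0.0027], 0.67)]
anvil [([0.4382, 0.0848, 0.0126], 0.54)]
press [([0.4737, 0.0096, -0.0015], 0.58)]
bush [([0.4385, 0.0739, 0.0412], 0.54)]
ram_nose [([0.6614, 0.387, 0.0011], 0.62)]
```

View pics/a.png

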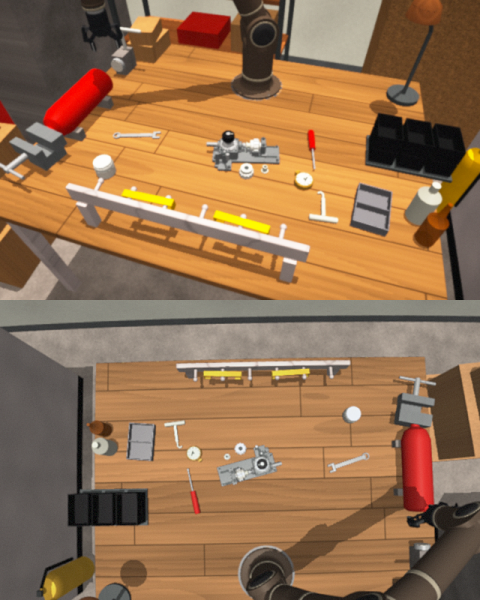

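The press is at about (0.474, 0.010) with its +x at a yaw of about 105.5°. In the picture the knob is at about (228,137) in the scene view and (262,463) in the top view. I'll move above the knob and pre-turn the wrist counter-clockwise.

>>> play_rows(plan=[0.0288, -0.0285, 0, 0, 0, 0, 1, 0.0288, -0.0285, 0, 0, 0, 0, 1, 0.0288, -0.0285, 0, 0, 0, 0, 1, 0.0288, -0.0285, 0, 0, 0, 0, 1, 0.0288, -0.0285, 0, 0, 0, 0, 1])

```text
time: 1.22
tool_pos: [0.3394, -0.3705, 0.2314]
ee_rot: [0.975, 0.222, 0.0, 0.0]
contact_force: [0.7, -0.1, 0.3]
width: 0.085
```

>>> play_rows(plan=[0.0288, -0.0285, 0, 0, 0, 0, 1, 0.0288, -0.0285, 0, 0, 0, 0, 1, 0.0288, -0.0285, 0, 0, 0, 0, 1, 0.0288, -0.0285, 0, 0, 0, 0, 1, 0.0288, -0.0285, 0, 0, 0, 0, 1])

```text
time: 1.63
tool_pos: [0.4073, -0.1796, 0.2317]
ee_rot: [0.975, 0.222, 0.0, 0.0]
contact_force: [0.5, 0.2, 0.4]
width: 0.0856
```

>>> play_rows(plan=[0.0288, -0.0285, 0, 0, 0, 0, 1, 0.0288, -0.0285, 0, 0, 0, 0, 1, 0.0288, -0.0285, 0, 0, 0, 0, 1, 0.0288, -0.0285, 0, 0, 0, 0, 1, 0.0288, -0.0285, 0, 0, 0, 0, 1])

```text
time: 2.05
tool_pos: [0.4753, 0.0114, 0.2317]
ee_rot: [0.975, 0.222, 0.0, 0.0]
contact_force: [-0.1, -0.4, 0.4]
width: 0.0851
```

>>> play_rows(plan=[0, 0, 0, 0, 0, -7, 1, 0, 0, 0, 0, 0, -7, 1, 0, 0, 0, 0, 0, -7, 1, 0, 0, 0, 0, 0, -7, 1, 0, 0, 0, 0, 0, -7, 1])

```text
time: 2.47
tool_pos: [0.475, 0.0096, 0.2314]
ee_rot: [0.861, 0.508, 0.0, 0.0]
contact_force: [0.5, -0.2, -0.2]
width: 0.0852
```

>>> play_rows(plan=[0, 0, 0, 0, 0, -7, 1, 0, 0, 0, 0, 0, -7, 1, 0, 0, 0, 0, 0, -7, 1, 0, 0, 0, 0, 0, -7, 1, 0, 0, 0, 0, 0, -7, 1])

```text
time: 2.88
tool_pos: [0.4749, 0.0095, 0.2314]
ee_rot: [0.669, 0.743, 0.0, 0.0]
contact_force: [0.3, -0.7, -0.2]
width: 0.0854
```

>>> play_rows(plan=[0, 0, 0, 0, 0, -7, 1, 0, 0, 0, 0, 0, -7, 1, 0, 0, 0, 0, 0, -7, 1, 0, 0, 0, 0, 0, -7, 1, 0, 0, 0, 0, 0, -7, 1])

```text
time: 3.3
tool_pos: [0.475, 0.0094, 0.2314]
ee_rot: [0.414, 0.91, -0.0, 0.0]
contact_force: [0.2, 0.4, 0.1]
width: 0.0853
```

```bash
cat > h.py <<'E'
from workcell import *
import cv2, numpy as np
from scipy.spatial.transform import Rotation as R
def st():
    o=get_obs(); M=R.from_quat(o["ee_rot"]).as_matrix()
    print("t",round(o["time"],2),"tcp",np.round(o["tool_pos"],4),"xaz",round(float(np.degrees(np.arctan2(M[1,0],M[0,0]))),1),"zax",np.round(M[:,2],3),
      "q1,q7",np.round([o["joint_pos"][0],o["joint_pos"][6]],3),"F",np.round(o["contact_force"],2),"T",np.round(o["ft_torque"],3),"w",round(float(o["width"]),4))
    return o,M
def find(c,names):
    for n in names:
        for k,f in(("place",place_of),("look",look_for)):
            print(c,k,n,[(np.round(d["xyz"],4).tolist(),round(d["score"],2)) for d in f(c,n)[:2]])
E
python3 - <<'E'
from h import *
st()
f=camera("wrist"); cv2.imwrite("pics/b.png",f["frame"])
find("wrist",["knob_grip","pawl_peg","anvil","press","bush"])
E
```

```text
t 3.3 tcp [0.475  0.0094 0.2314] xaz 131.1 zax [ 0. -0. -1.] q1,q7 [0.474 0.441] F [0.23 0.39 0.14] T [-0.002 -0.015  0.022] w 0.0853
wrist place knob_grip [([0.4741, 0.0117, 0.0983], 0.65)]
wrist look knob_grip [([0.467, 0.0182, 0.1109], 0.71), ([0.4405, 0.0609, 0.045], 0.67)]
wrist place pawl_peg [([0.5449, 0.0294, 0.0754], 0.88)]
wrist look pawl_peg [([0.526, 0.019, 0.0681], 0.76)]
wrist place anvil [([0.4359, 0.0883, 0.0148], 0.59)]
wrist look anvil [([0.4294, 0.1146, 0.0561], 0.65)]
wrist place press [([0.471, 0.0134, -0.0014], 0.92)]
wrist look press [([0.4604, 0.0492, 0.0109], 0.98), ([0.4452, 0.0586, 0.0443], 0.22)]
wrist place bush [([0.4398, 0.0755, 0.0381], 0.64)]
wrist look bush [([0.4363, 0.0772, 0.0465], 0.81)]
```

View pics/b.png

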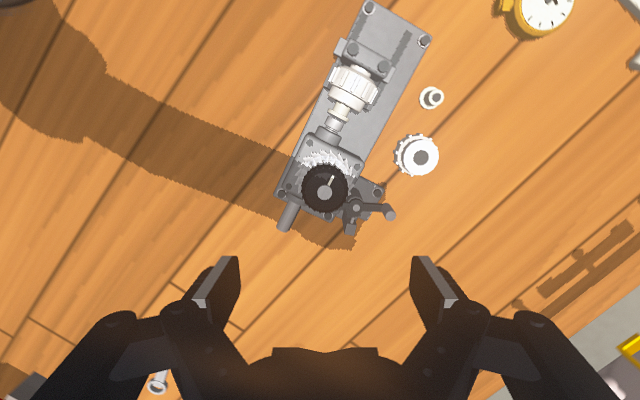

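The wrist view shows the knob at about (325,190), the peg at (390,214) and the bush and cap at about (345,105). I'll check the knob by ray and look at the joints.

Run:
```python
from h import *
o,M=st(); print(np.round(o["joint_pos"],3))
f=camera("wrist"); K=f["intrinsics"]; k1=f["k1"]; Rm=np.array(f["R"]); t=np.array(f["t"])
def ray(u,v,z):
    p=np.linalg.inv(K)@[u,v,1]; s=p[:2].copy()
    for _ in range(10): s=p[:2]/(1+k1*(s@s))
    d=Rm.T@[s[0],s[1],1]; c=-Rm.T@t; return c+d*(z-c[2])/d[2]
print(k1,"knob",ray(325,191,.109),"peg",ray(390,214,.087),"cam",-Rm.T@t)
a=ray(368,8,.012);b=ray(424,41,.012);print("bed corners",a,b,np.degrees(np.arctan2(*(a-b)[[1,0]])))
```

```text
t 3.85 tcp [0.4749 0.0095 0.2313] xaz 130.7 zax [ 0. -0. -1.] q1,q7 [0.473 0.435] F [ 0.07 -0.12 -0.83] T [-0.063  0.017  0.04 ] w 0.0857
[ 0.473  0.221 -0.682  1.912  0.159  1.062  0.435]
-0.021168992388151113 knob [0.4720751  0.01401051 0.109     ] peg [0.54340855 0.03462417 0.087     ] cam [0.42401697 0.06893188 0.37394165]
bed corners [0.39164968 0.1790548  0.012     ] [0.46057725 0.19623924 0.012     ] -166.0008889514662
```

>>> play_rows(plan=[0.002, 0, 0.03, 0, 0, 0, 1, 0, 0, 0.03, 0, 0, 0, 1, 0, 0, 0.03, 0, 0, 0, 1, 0, 0, 0.03, 0, 0, 0, 1, 0, 0, 0.03, 0, 0, 0, 1])

```text
time: 4.32
tool_pos: [0.4737, 0.011, 0.0801]
ee_rot: [0.417, 0.909, 0.0, 0.0]
contact_force: [0.1, 0.0, -0.0]
width: 0.0853
```

>>> play_rows(plan=[0, 0, 0, 0, 0, 0, 0.4, 0, 0, 0, 0, 0, 0, 0.2, 0, 0, 0, 0, 0, 0, -0.2, 0, 0, 0, 0, 0, 0, -0.6, 0, 0, 0, 0, 0, 0, -1], grip_force=70)

```text
time: 4.73
tool_pos: [0.474, 0.0105, 0.0834]
ee_rot: [0.417, 0.909, -0.0, 0.001]
contact_force: [-4.6, -1.4, 6.4]
width: 0.0421
```

>>> play_rows(plan=[0, 0, 0, 0, 0, 0, -1, 0, 0, 0, 0, 0, 0, -1, 0, 0, 0, 0, 0, 0, -1, 0, 0, 0, 0, 0, 0, -1, 0, 0, 0, 0, 0, 0, -1])

```text
time: 5.15
tool_pos: [0.4739, 0.0105, 0.0834]
ee_rot: [0.417, 0.909, -0.0, 0.001]
contact_force: [-4.7, -2.5, 5.6]
width: 0.0425
```

```bash
cat >> h.py <<'E'
def tq(n=6):
    T=[]
    for _ in range(n): camera("top"); T.append(np.r_[get_obs()["ft_torque"],get_obs()["contact_force"]])
    T=np.array(T); print("mean T,F",np.round(T.mean(0),3),"sd",np.round(T.std(0),3))
E
python3 - <<'E'
from h import *
tq(); o,M=st(); print(np.round(o["joint_pos"],3))
E
```

```text
mean T,F [-0.106  0.801  0.022 -4.521 -1.867  5.978] sd [0.031 0.016 0.022 0.486 0.445 0.347]
t 5.45 tcp [0.474  0.0105 0.0834] xaz 130.7 zax [ 0.002 -0.002 -1.   ] q1,q7 [0.368 0.251] F [-4.4  -1.18  6.18] T [-0.066  0.799  0.052] w 0.042
[ 0.368  0.423 -0.604  2.072  0.354  0.745  0.251]
```

>>> play_rows(plan=[0, 0, 0, 0, 0, 3.6, -1, 0, 0, 0, 0, 0, 3.6, -1, 0, 0, 0, 0, 0, 3.6, -1, 0, 0, 0, 0, 0, 3.6, -1, 0, 0, 0, 0, 0, 3.6, -1])

```text
time: 5.87
tool_pos: [0.4734, 0.0101, 0.0834]
ee_rot: [0.556, 0.831, -0.001, 0.001]
contact_force: [-8.2, -2.7, 7.8]
width: 0.0423
```

>>> play_rows(plan=[0, 0, 0, 0, 0, 3, -1, 0, 0, 0, 0, 0, 3, -1, 0, 0, 0, 0, 0, 3, -1, 0, 0, 0, 0, 0, 3, -1, 0, 0, 0, 0, 0, 0, -1])

```text
time: 6.28
tool_pos: [0.4729, 0.01, 0.0834]
ee_rot: [0.639, 0.769, -0.001, 0.001]
contact_force: [-8.1, -3.4, 8.8]
width: 0.042
```

Run:
```python
from h import *
tq(4); o,M=st(); print(np.round(o["joint_pos"],3))
find("top",["bush","anvil","ram_nose","knob_grip"])
```

```text
mean T,F [-0.587  1.318  0.044 -8.581 -3.029  9.532] sd [0.045 0.026 0.039 0.313 0.319 0.75 ]
t 6.48 tcp [0.4729 0.01   0.0834] xaz 100.7 zax [-0.    -0.002 -1.   ] q1,q7 [ 0.269 -0.2  ] F [-8.51 -2.65 10.75] T [-0.574  1.276 -0.007] w 0.042
[ 0.269  0.398 -0.479  2.079  0.276  0.726 -0.2  ]
top place bush [([0.4366, 0.0769, 0.0403], 0.57)]
top look bush []
top place anvil [([0.433, 0.0837, 0.0123], 0.87)]
top look anvil [([0.4282, 0.1078, 0.0562], 0.65), ([0.33, 0.3006, 0.0207], 0.47)]
top place ram_nose [([0.5208, 0.011, 0.0578], 0.4)]
top look ram_nose []
top place knob_grip []
top look knob_grip []
```

>>> play_rows(plan=[0, -0.001, -0.0025, 0, 0, 0, -1, 0, 0, 0, 0, 0, 3, -1, 0, 0, 0, 0, 0, 3, -1, 0, 0, 0, 0, 0, 3, -1, 0, 0, 0, 0, 0, 0, -1])

```text
time: 7.3
tool_pos: [0.4724, 0.01, 0.0837]
ee_rot: [0.698, 0.717, -0.0, 0.0]
contact_force: [3.1, -2.9, -22.0]
width: 0.0417
```

Run:
```python
from h import *
tq(5); o,M=st()
f=camera("wrist"); cv2.imwrite("pics/c.png",f["frame"])
find("wrist",["bush","anvil"])
```

```text
mean T,F [ -0.906  -1.149   0.039   2.224  -4.205 -21.151] sd [0.127 0.025 0.04  0.746 0.661 0.415]
t 7.55 tcp [0.4724 0.01   0.0837] xaz 91.7 zax [-0.    -0.001 -1.   ] q1,q7 [ 0.242 -0.333] F [  1.15  -4.51 -20.85] T [-1.033 -1.144 -0.011] w 0.0416
wrist place bush [([0.4382, 0.0784, 0.0389], 0.59), ([0.5203, 0.014, 0.0564], 0.27)]
wrist look bush [([0.4387, 0.0817, 0.0491], 0.74)]
wrist place anvil [([0.4353, 0.087, 0.011], 0.71)]
wrist look anvil [([0.4322, 0.1158, 0.059], 0.59), ([0.5287, 0.02, 0.0644], 0.16)]
```

View pics/c.png

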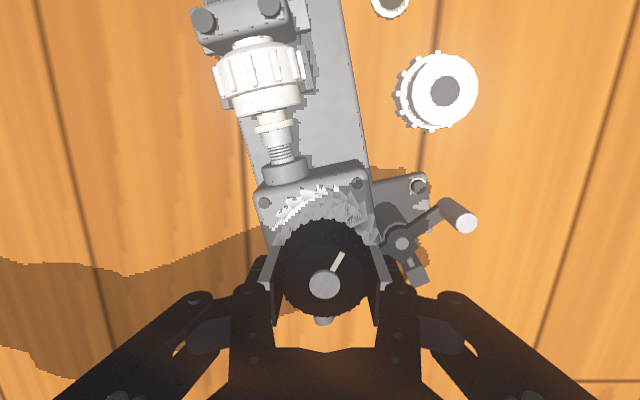

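The nose (at about (277,125)) now looks close to or on the bush flange. The knob mark hasn't moved relative to the jaws, so there's no slip. I'll ease the vertical pull and wind on.

>>> play_rows(plan=[0, 0, 0.0017, 0, 0, 0, -1, 0, 0, 0, 0, 0, 3, -1, 0, 0, 0, 0, 0, 3, -1, 0, 0, 0, 0, 0, 3, -1, 0, 0, 0, 0, 0, 0, -1])

```text
time: 8.22
tool_pos: [0.4722, 0.01, 0.0835]
ee_rot: [0.751, 0.66, -0.001, 0.001]
contact_force: [-5.3, -5.9, 0.5]
width: 0.0416
```

Run:
```python
from h import *
tq(8); o,M=st()
```

```text
mean T,F [-1.204  0.676  0.033 -5.299 -5.455  1.31 ] sd [0.041 0.027 0.04  0.577 0.556 0.301]
t 8.62 tcp [0.4722 0.01   0.0835] xaz 82.8 zax [-0.    -0.002 -1.   ] q1,q7 [ 0.21  -0.471] F [-5.17 -4.68  1.09] T [-1.198  0.686  0.045] w 0.0418
```

>>> play_rows(plan=[0, 0, 0, 0, 0, 3, -1, 0, 0, 0, 0, 0, 3, -1, 0, 0, 0, 0, 0, 3, -1, 0, 0, 0, 0, 0, 0, -1, 0, 0, 0, 0, 0, 0, -1])

```text
time: 9.03
tool_pos: [0.4719, 0.0101, 0.0835]
ee_rot: [0.8, 0.6, -0.001, 0.0]
contact_force: [-7.2, -5.4, 2.8]
width: 0.042
```

Run:
```python
from h import *
tq(8); o,M=st()
find("wrist",["bush"]) if camera("wrist") else 0
```

```text
mean T,F [-1.236  0.891  0.038 -6.284 -5.637  2.215] sd [0.024 0.025 0.027 0.388 0.374 0.619]
t 9.43 tcp [0.4719 0.0101 0.0835] xaz 73.8 zax [-0.001 -0.002 -1.   ] q1,q7 [ 0.18  -0.608] F [-6.17 -4.98  3.1 ] T [-1.253  0.859  0.022] w 0.0419
wrist place bush [([0.4399, 0.0841, 0.0387], 0.93)]
wrist look bush [([0.4406, 0.0815, 0.0476], 0.6), ([0.5122, 0.1549, 0.0031], 0.34)]
```

Run:
```python
from h import *
f=camera("wrist"); cv2.imwrite("pics/d.png",cv2.resize(f["frame"][:320,100:480],None,fx=2,fy=2)[:600])
```

```text
(no output)
```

View pics/d.png

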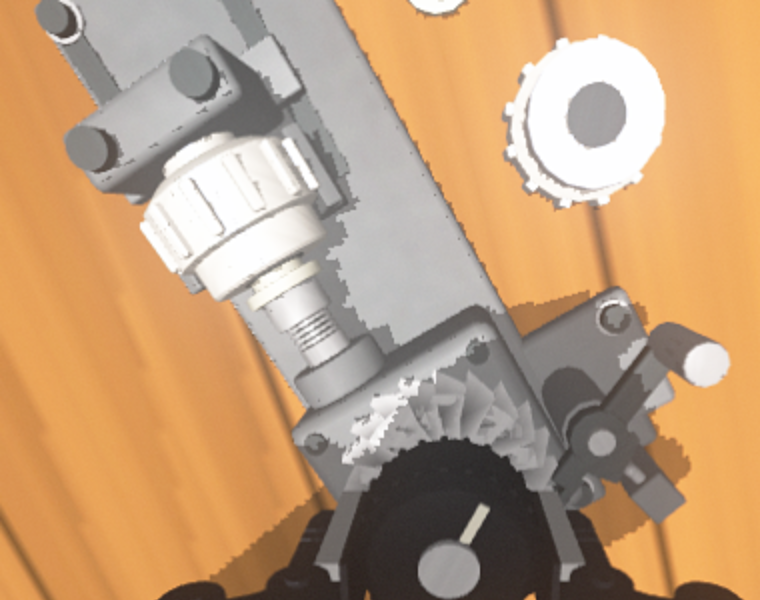

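>>> play_rows(plan=[0, 0, 0, 0, 0, 2, -1, 0, 0, 0, 0, 0, 2, -1, 0, 0, 0, 0, 0, 2, -1, 0, 0, 0, 0, 0, 0, -1, 0, 0, 0, 0, 0, 0, -1])

```text
time: 10.05
tool_pos: [0.4716, 0.0101, 0.0835]
ee_rot: [0.83, 0.557, -0.001, 0.0]
contact_force: [-6.7, -4.7, 2.8]
width: 0.0417
```

Run:
```python
from h import *
tq(6); o,M=st()
```

```text
mean T,F [-1.263  1.014  0.115 -7.642 -4.67   3.275] sd [0.023 0.025 0.015 0.606 0.283 0.236]
t 10.35 tcp [0.4716 0.0101 0.0835] xaz 67.8 zax [-0.001 -0.002 -1.   ] q1,q7 [ 0.16  -0.699] F [-7.61 -4.39  3.46] T [-1.263  1.042  0.108] w 0.0415
```

>>> play_rows(plan=[0, 0, 0, 0, 0, 1, -1, 0, 0, 0, 0, 0, 2, -1, 0, 0, 0, 0, 0, 2, -1, 0, 0, 0, 0, 0, 0, -1, 0, 0, 0, 0, 0, 0, -1])

```text
time: 10.77
tool_pos: [0.4714, 0.0102, 0.0835]
ee_rot: [0.854, 0.521, -0.001, 0.0]
contact_force: [-8.2, -4.0, 5.2]
width: 0.0418
```

Run:
```python
from h import *
tq(6); o,M=st()
```

```text
mean T,F [-1.278  1.18   0.163 -8.065 -4.481  3.992] sd [0.03  0.019 0.025 0.384 0.423 0.295]
t 11.07 tcp [0.4715 0.0102 0.0835] xaz 62.8 zax [-0.002 -0.002 -1.   ] q1,q7 [ 0.143 -0.775] F [-8.25 -4.69  4.32] T [-1.324  1.177  0.175] w 0.0419
```

>>> play_rows(plan=[0, 0, 0, 0, 0, 1, -1, 0, 0, 0, 0, 0, 2, -1, 0, 0, 0, 0, 0, 2, -1, 0, 0, 0, 0, 0, 0, -1, 0, 0, 0, 0, 0, 0, -1])

```text
time: 11.48
tool_pos: [0.4713, 0.0103, 0.0835]
ee_rot: [0.875, 0.483, -0.001, 0.0]
contact_force: [-8.5, -4.7, 5.2]
width: 0.0416
```

Run:
```python
from h import *
tq(6); o,M=st()
```

```text
mean T,F [-1.264  1.304  0.273 -8.482 -4.589  4.69 ] sd [0.022 0.021 0.022 0.644 0.475 0.183]
t 11.78 tcp [0.4713 0.0103 0.0835] xaz 57.8 zax [-0.002 -0.002 -1.   ] q1,q7 [ 0.127 -0.851] F [-8.76 -5.08  4.37] T [-1.304  1.335  0.272] w 0.0413
```

>>> play_rows(plan=[0, 0, 0, 0, 0, 1, -1, 0, 0, 0, 0, 0, 1, -1, 0, 0, 0, 0, 0, 1, -1, 0, 0, 0, 0, 0, 0.5, -1, 0, 0, 0, 0, 0, 0, -1])

```text
time: 12.2
tool_pos: [0.4712, 0.0104, 0.0835]
ee_rot: [0.89, 0.456, -0.001, 0.0]
contact_force: [-8.7, -4.2, 5.5]
width: 0.0415
```

Run:
```python
from h import *
tq(8); o,M=st()
```

```text
mean T,F [-1.233  1.395  0.301 -8.969 -4.398  5.065] sd [0.03  0.037 0.022 0.177 0.489 0.553]
t 12.6 tcp [0.4712 0.0104 0.0835] xaz 54.3 zax [-0.002 -0.002 -1.   ] q1,q7 [ 0.115 -0.904] F [-8.97 -4.83  5.65] T [-1.237  1.424  0.282] w 0.0418
```

>>> play_rows(plan=[0, 0, 0, 0, 0, 1, -1, 0, 0, 0, 0, 0, 1, -1, 0, 0, 0, 0, 0, 0, -1, 0, 0, 0, 0, 0, 0, -1, 0, 0, 0, 0, 0, 0, -1])

```text
time: 13.02
tool_pos: [0.4711, 0.0104, 0.0835]
ee_rot: [0.898, 0.441, -0.001, 0.0]
contact_force: [-9.0, -4.2, 5.5]
width: 0.042
```

Run:
```python
from h import *
tq(8); o,M=st()
find("wrist",["bush","anvil"]) if camera("wrist") else 0
```

```text
mean T,F [-1.219  1.474  0.335 -9.226 -4.291  5.422] sd [0.022 0.02  0.014 0.518 0.681 0.5  ]
t 13.42 tcp [0.4711 0.0104 0.0835] xaz 52.3 zax [-0.002 -0.002 -1.   ] q1,q7 [ 0.108 -0.934] F [-9.14 -4.8   5.62] T [-1.226  1.438  0.328] w 0.0419
wrist place bush [([0.4371, 0.083, 0.0385], 0.94)]
wrist look bush [([0.442, 0.0818, 0.0487], 0.8)]
wrist place anvil [([0.4345, 0.0876, 0.0104], 0.89)]
wrist look anvil []
```

The torque is 0.335 N m, which is about 30 to 33 N. It has been held for more than 0.8 s, well above the 8 N sliding force, so the bush has bottomed. I'll relax slightly toward the pawl tooth, let go and lift.

>>> play_rows(plan=[0, 0, 0, 0, 0, -1, -1, 0, 0, 0, 0, 0, -1, -1, 0, 0, 0, 0, 0, -1, -1, 0, 0, 0, 0, 0, -1, -1, 0, 0, 0, 0, 0, 0, -1])

```text
time: 14.08
tool_pos: [0.4712, 0.0103, 0.0835]
ee_rot: [0.881, 0.472, -0.001, 0.0]
contact_force: [-8.3, -4.8, 4.2]
width: 0.0416
```

Run:
```python
from h import *
tq(4); st()
```

```text
mean T,F [-1.226  1.364  0.3   -8.085 -4.643  4.701] sd [0.038 0.03  0.028 0.046 0.354 0.163]
t 14.28 tcp [0.4713 0.0103 0.0835] xaz 56.3 zax [-0.002 -0.002 -1.   ] q1,q7 [ 0.122 -0.874] F [-8.04 -4.91  4.76] T [-1.161  1.324  0.314] w 0.0416
```

>>> play_rows(plan=[0, 0, 0, 0, 0, 0, -0.2, 0, 0, 0, 0, 0, 0, 0.2, 0, 0, 0, 0, 0, 0, 0.6, 0, 0, 0, 0, 0, 0, 1, 0, 0, 0, 0, 0, 0, 1])

```text
time: 14.7
tool_pos: [0.4737, 0.0115, 0.083]
ee_rot: [0.882, 0.471, 0.001, 0.0]
contact_force: [0.5, 0.5, 0.4]
width: 0.0845
```

>>> play_rows(plan=[0, 0, 0, 0, 0, 0, 1, 0, 0, -0.02, 0, 0, 0, 1, 0, 0, -0.03, 0, 0, 0, 1, 0, 0, -0.03, 0, 0, 0, 1, 0, 0, 0, 0, 0, 0, 1])

```text
time: 15.12
tool_pos: [0.4758, 0.0115, 0.1672]
ee_rot: [0.882, 0.471, 0.004, 0.002]
contact_force: [1.5, -0.0, 0.7]
width: 0.0854
```

Run:
```python
from h import *
st(); f=camera("wrist"); cv2.imwrite("pics/e.png",f["frame"])
find("wrist",["pawl_peg","knob_grip","pawl_pivot","bush","anvil"])
```

```text
t 15.12 tcp [0.4758 0.0115 0.1672] xaz 56.2 zax [ 0.008  0.001 -1.   ] q1,q7 [ 0.154 -0.816] F [ 1.5  -0.    0.69] T [ 0.009 -0.088  0.026] w 0.0854
wrist place pawl_peg []
wrist look pawl_peg [([0.5244, 0.0165, 0.0671], 0.64)]
wrist place knob_grip [([0.4737, 0.0128, 0.0982], 0.92)]
wrist look knob_grip [([0.4777, 0.0207, 0.1121], 0.63)]
wrist place pawl_pivot [([0.5171, 0.0151, 0.0589], 0.76)]
wrist look pawl_pivot [([0.472, 0.05, 0.0147], 0.61), ([0.4797, 0.0207, 0.1111], 0.38)]
wrist place bush [([0.4367, 0.0822, 0.0386], 0.48)]
wrist look bush [([0.4386, 0.0846, 0.0476], 0.62)]
wrist place anvil [([0.4345, 0.0866, 0.0123], 0.62)]
wrist look anvil [([0.4366, 0.1171, 0.0527], 0.92)]
```

View pics/e.png

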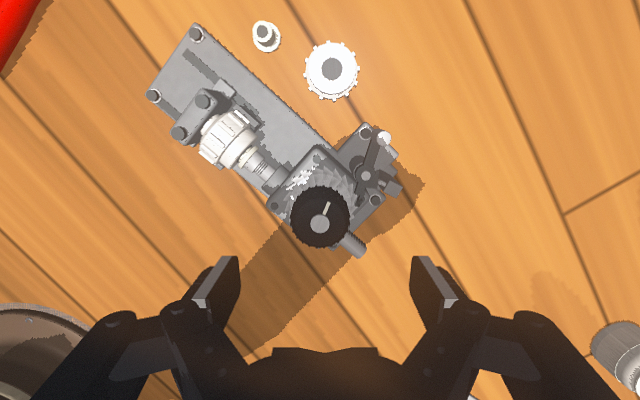

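The peg shows at (384,137), so the pawl is still in, and the bush sits deep in the cap. I'll shut the gripper, turn it so a finger back faces the press's +x, and go to the -x side of the peg.

>>> play_rows(plan=[0, 0, 0, 0, 0, 7, 0, 0, 0, 0, 0, 0, 7, -1, 0, 0, 0, 0, 0, 7, -1, 0, 0, 0, 0, 0, 7, -1, 0, 0, 0, 0, 0, 7, -1])

```text
time: 16.08
tool_pos: [0.4725, 0.0108, 0.1619]
ee_rot: [0.983, 0.181, -0.0, -0.0]
contact_force: [0.5, 0.1, -0.4]
width: 0.0253
```

>>> play_rows(plan=[0, 0, 0, 0, 0, 6.7, -1, 0.036, 0.0152, 0, 0, 0, 0, -1, 0.036, 0.0152, 0, 0, 0, 0, -1, 0, 0, 0.03, 0, 0, 0, -1, 0, 0, 0.03, 0, 0, 0, -1])

```text
time: 16.5
tool_pos: [0.5535, -0.0008, 0.1024]
ee_rot: [0.992, 0.126, 0.003, 0.0]
contact_force: [-1.1, 0.0, -0.8]
width: 0.0
```

Run:
```python
from h import *
o,M=st(); print(np.round(o["joint_pos"],3)); f=camera("wrist"); cv2.imwrite("pics/f.png",f["frame"])
find("wrist",["pawl_peg"])
```

```text
t 16.5 tcp [ 0.5535 -0.0008  0.1024] xaz 14.5 zax [ 0.005  0.    -1.   ] q1,q7 [ 0.048 -1.498] F [-1.08  0.03 -0.82] T [-0.02   0.044  0.023] w 0.0
[ 0.048  0.443 -0.173  1.897  0.103  0.805 -1.498]
wrist place pawl_peg [([0.5453, 0.0285, 0.0779], 0.6)]
wrist look pawl_peg [([0.5391, 0.0275, 0.0682], 0.91), ([0.4659, -0.3081, 0.0063], 0.34)]
```

View pics/f.png

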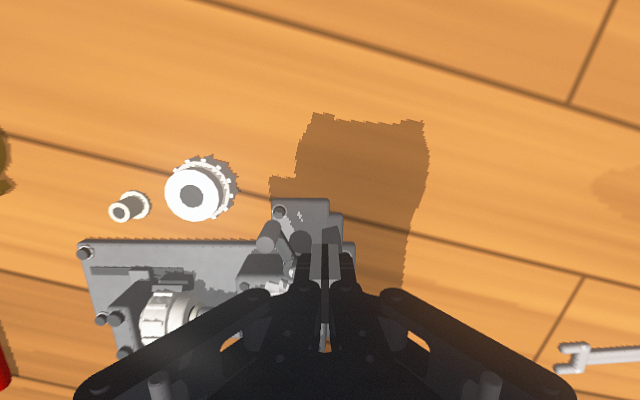

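>>> play_rows(plan=[0, 0, 0.016, 0, 0, 0, -1, 0, 0, 0.016, 0, 0, 0, -1, 0, 0, 0, 0, 0, 0, -1, 0, -0.005, 0, 0, 0, 0, -1, 0, -0.005, 0, 0, 0, 0, -1])

```text
time: 17.07
tool_pos: [0.5482, 0.0094, 0.0719]
ee_rot: [0.992, 0.126, 0.001, 0.0]
contact_force: [-0.1, -0.1, -0.0]
width: -0.0002
```

>>> play_rows(plan=[0, -0.003, 0, 0, 0, 0, -1, 0, -0.003, 0, 0, 0, 0, -1, 0, -0.003, 0, 0, 0, 0, -1, 0, -0.003, 0, 0, 0, 0, -1, 0, -0.002, 0, 0, 0, 0, -1])

```text
time: 17.48
tool_pos: [0.5436, 0.0207, 0.0707]
ee_rot: [0.992, 0.126, -0.0, 0.001]
contact_force: [-2.4, -9.2, 3.3]
width: 0.0002
```

>>> play_rows(plan=[-0.001, -0.002, 0, 0, 0, 0, -1, -0.001, -0.002, 0, 0, 0, 0, -1, -0.002, -0.002, 0, 0, 0, 0, -1, -0.002, -0.002, 0, 0, 0, 0, -1, 0, 0, 0, 0, 0, 0, -1])

```text
time: 17.9
tool_pos: [0.5353, 0.0287, 0.0702]
ee_rot: [0.992, 0.126, -0.0, 0.0]
contact_force: [-0.4, -1.2, 1.1]
width: -0.0002
```

Run:
```python
from h import *
o,M=st(); f=camera("wrist"); cv2.imwrite("pics/g.png",f["frame"])
find("wrist",["pawl_peg"])
```

```text
t 17.9 tcp [0.5353 0.0287 0.0702] xaz 14.5 zax [-0.001 -0.001 -1.   ] q1,q7 [-0.009 -1.569] F [-0.44 -1.23  1.06] T [-0.348  0.146  0.038] w -0.0002
wrist place pawl_peg [([0.5234, 0.0414, 0.078], 0.91)]
wrist look pawl_peg [([0.5243, 0.0411, 0.068], 0.67), ([0.5436, 0.0983, 0.032], 0.39)]
```

View pics/g.png

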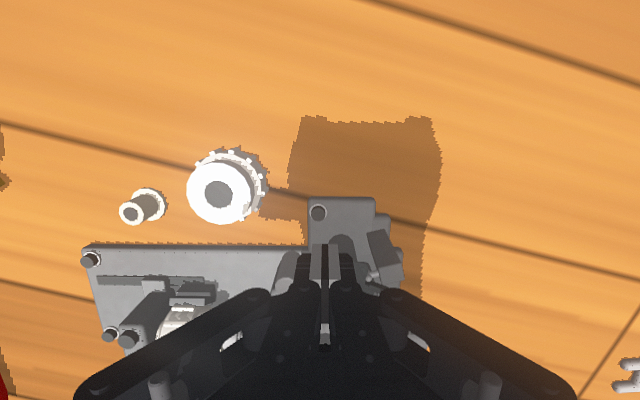

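The networks put the peg at (0.523, 0.041), which is the off position, and the contact force is low, so the pawl has snapped off. I'll back away, lift, open and go over the knob.

>>> play_rows(plan=[0, 0.01, 0, 0, 0, 0, -1, 0, 0, -0.03, 0, 0, 0, -1, 0, 0, -0.03, 0, 0, 0, -1, 0, 0, -0.04, 0, 0, 0, -1, 0, 0, 0, 0, 0, 0, 0])

```text
time: 18.47
tool_pos: [0.5428, 0.0195, 0.177]
ee_rot: [0.992, 0.126, 0.005, 0.0]
contact_force: [1.3, 0.2, 0.4]
width: 0.0105
```

>>> play_rows(plan=[-0.0323, -0.0045, 0, 0, 0, 0, 1, -0.0323, -0.0045, 0, 0, 0, 0, 1, 0, 0, 0, 0, 0, 0, 1, 0, 0, 0, 0, 0, 0, 1, 0, 0, 0, 0, 0, 0, 1])

```text
time: 18.88
tool_pos: [0.4748, 0.0117, 0.1705]
ee_rot: [0.992, 0.126, 0.001, -0.0]
contact_force: [0.7, -0.8, -0.2]
width: 0.0722
```

Run:
```python
from h import *
o,M=st(); f=camera("wrist"); cv2.imwrite("pics/h.png",f["frame"])
find("wrist",["pawl_peg","knob_grip"])
```

```text
t 18.88 tcp [0.4748 0.0117 0.1705] xaz 14.5 zax [ 0.002  0.    -1.   ] q1,q7 [ 0.046 -1.503] F [ 0.69 -0.84 -0.25] T [-0.024 -0.041 -0.048] w 0.0722
wrist place pawl_peg [([0.5261, 0.0427, 0.0767], 0.65)]
wrist look pawl_peg [([0.5204, 0.0128, 0.0668], 0.97), ([0.479, 0.014, 0.1074], 0.24)]
wrist place knob_grip [([0.4748, 0.0123, 0.0956], 0.84)]
wrist look knob_grip [([0.4819, 0.0143, 0.109], 0.83), ([0.4363, 0.1141, 0.0515], 0.47)]
```

View pics/h.png

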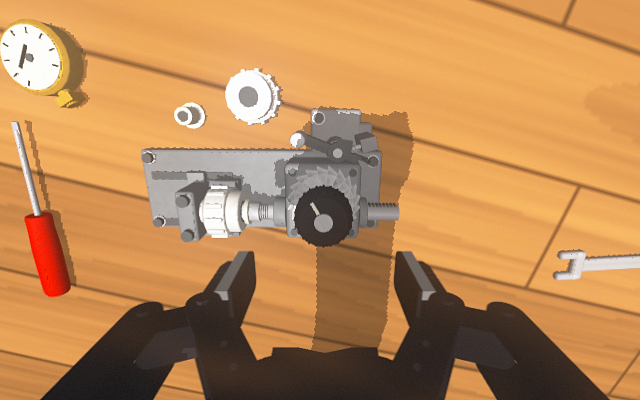

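The view shows the peg at (297,140), thrown off, and the knob mark at about 58° from its start. I'll grip the knob and wind back.

>>> play_rows(plan=[0, 0, 0.03, 0, 0, 0, 1, 0, 0, 0.03, 0, 0, 0, 1, 0, 0, 0.029, 0, 0, 0, 1, 0, 0, 0, 0, 0, 0, 0.2, 0, 0, 0, 0, 0, 0, -0.2])

```text
time: 19.55
tool_pos: [0.473, 0.0118, 0.0802]
ee_rot: [0.992, 0.126, -0.002, -0.0]
contact_force: [0.0, 0.2, 0.7]
width: 0.0635
```

>>> play_rows(plan=[0, 0, 0, 0, 0, 0, -1, 0, 0, 0, 0, 0, 0, -1, 0, 0, 0, 0, 0, 0, -1, 0, 0, 0, 0, 0, 0, -1, 0, 0, 0, 0, 0, 0, -1])

```text
time: 19.97
tool_pos: [0.4749, 0.0127, 0.0831]
ee_rot: [0.992, 0.127, 0.002, -0.0]
contact_force: [-1.6, 4.0, 7.8]
width: 0.0423
```

>>> play_rows(plan=[0, 0, 0, 0, 0, -4, -1, 0, 0, 0, 0, 0, -5, -1, 0, 0, 0, 0, 0, -5, -1, 0, 0, 0, 0, 0, -5, -1, 0, 0, 0, 0, 0, -5, -1])

```text
time: 20.38
tool_pos: [0.4745, 0.0136, 0.0831]
ee_rot: [0.943, 0.332, 0.001, -0.0]
contact_force: [-5.5, 6.7, 9.9]
width: 0.0423
```

>>> play_rows(plan=[0, 0, 0, 0, 0, -5, -1, 0, 0, 0, 0, 0, -5, -1, 0, 0, 0, 0, 0, -5, -1, 0, 0, 0, 0, 0, -5, -1, 0, 0, 0, 0, 0, 0, -1])

```text
time: 20.8
tool_pos: [0.4738, 0.0142, 0.0831]
ee_rot: [0.871, 0.492, 0.001, -0.001]
contact_force: [-7.6, 9.4, 12.0]
width: 0.0424
```

Run:
```python
from h import *
tq(6); o,M=st()
```

```text
mean T,F [ 1.9510e+00  1.6920e+00 -8.0000e-03 -6.8530e+00  9.1490e+00  1.2036e+01] sd [0.034 0.018 0.042 0.593 0.363 0.791]
t 21.1 tcp [0.4738 0.0142 0.0831] xaz 58.6 zax [ 0.001  0.002 -1.   ] q1,q7 [ 0.175 -0.876] F [-6.32  8.8  11.12] T [ 1.94   1.692 -0.005] w 0.0423
```

>>> play_rows(plan=[0.0004, -0.001, -0.001, 0, 0, 0, -1, 0, 0, 0, 0, 0, -3, -1, 0, 0, 0, 0, 0, -3, -1, 0, 0, 0, 0, 0, -3, -1, 0, 0, 0, 0, 0, 0, -1])

```text
time: 21.52
tool_pos: [0.4734, 0.0144, 0.0832]
ee_rot: [0.83, 0.558, 0.001, -0.0]
contact_force: [-1.6, 8.0, -0.3]
width: 0.0423
```

Run:
```python
from h import *
tq(6); o,M=st()
```

```text
mean T,F [ 1.554e+00  6.290e-01 -4.000e-03 -2.454e+00  7.491e+00 -4.900e-01] sd [0.03  0.035 0.037 0.226 0.669 0.583]
t 21.82 tcp [0.4734 0.0144 0.0832] xaz 67.6 zax [ 0.001  0.002 -1.   ] q1,q7 [ 0.204 -0.74 ] F [-2.73  8.1   0.07] T [ 1.526  0.611 -0.013] w 0.0419
```

>>> play_rows(plan=[0, 0, 0, 0, 0, -1, -1, 0, 0, 0, 0, 0, -1, -1, 0, 0, 0, 0, 0, -1, -1, 0, 0, 0, 0, 0, 0, -1, 0, 0, 0, 0, 0, 0, -1])

```text
time: 22.23
tool_pos: [0.4733, 0.0145, 0.0832]
ee_rot: [0.816, 0.578, 0.001, -0.0]
contact_force: [-3.5, 7.5, -0.7]
width: 0.0422
```

Run:
```python
from h import *
tq(6); o,M=st()
```

```text
mean T,F [ 1.54   0.693  0.013 -2.527  7.084 -0.098] sd [0.043 0.038 0.024 0.351 0.544 0.519]
t 22.53 tcp [0.4732 0.0145 0.0832] xaz 70.6 zax [ 0.001  0.002 -1.   ] q1,q7 [ 0.214 -0.695] F [-3.06  6.9  -0.71] T [ 1.502  0.664 -0.009] w 0.0424
```

>>> play_rows(plan=[0, 0, 0, 0, 0, -1, -1, 0, 0, 0, 0, 0, -1, -1, 0, 0, 0, 0, 0, -1, -1, 0, 0, 0, 0, 0, 0, -1, 0, 0, 0, 0, 0, 0, -1])

```text
time: 22.95
tool_pos: [0.4731, 0.0145, 0.0832]
ee_rot: [0.801, 0.599, 0.001, -0.0]
contact_force: [-3.7, 7.5, 1.0]
width: 0.0418
```

Run:
```python
from h import *
tq(6); o,M=st()
```

```text
mean T,F [ 1.59   0.789 -0.021 -3.167  7.307  0.478] sd [0.024 0.015 0.015 0.795 0.601 0.464]
t 23.25 tcp [0.4731 0.0145 0.0832] xaz 73.6 zax [ 0.001  0.001 -1.   ] q1,q7 [ 0.224 -0.649] F [-1.81  7.2   1.11] T [ 1.603  0.783 -0.032] w 0.0421
```

>>> play_rows(plan=[0, 0, 0, 0, 0, -1, -1, 0, 0, 0, 0, 0, -1, -1, 0, 0, 0, 0, 0, -1, -1, 0, 0, 0, 0, 0, 0, -1, 0, 0, 0, 0, 0, 0, -1])

```text
time: 23.67
tool_pos: [0.4728, 0.0135, 0.0832]
ee_rot: [0.785, 0.62, 0.0, -0.0]
contact_force: [-4.3, 5.2, 2.5]
width: 0.042
```

Run:
```python
from h import *
tq(6); o,M=st()
```

```text
mean T,F [ 0.862  1.18   0.02  -3.971  4.856  3.035] sd [0.022 0.018 0.048 0.481 0.532 0.691]
t 23.97 tcp [0.4728 0.0136 0.0832] xaz 76.6 zax [-0.  0. -1.] q1,q7 [ 0.234 -0.604] F [-3.03  5.12  3.83] T [0.882 1.179 0.044] w 0.0423
```

Run:
```python
from h import *
f=camera("wrist"); cv2.imwrite("pics/i.png",cv2.resize(f["frame"][:,160:480],None,fx=1.5,fy=1.5))
```

```text
(no output)
```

View pics/i.png

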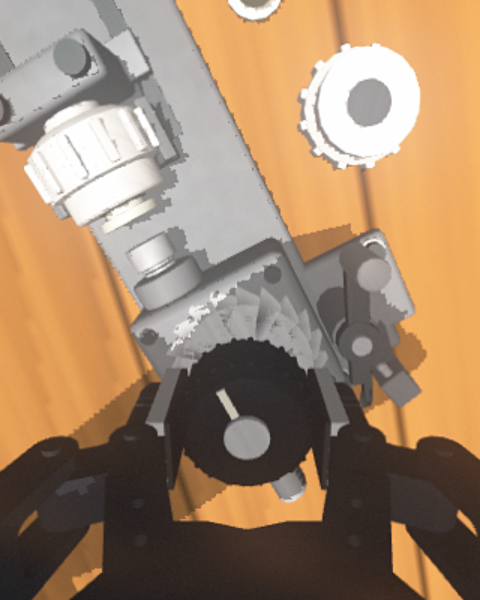

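The mark is at azimuth 104°, close to its starting direction, and the ram is clear of the bush. I'll feel for the stop.

>>> play_rows(plan=[0, 0, 0, 0, 0, -1, -1, 0, 0, 0, 0, 0, -1, -1, 0, 0, 0, 0, 0, -1, -1, 0, 0, 0, 0, 0, 0, -1, 0, 0, 0, 0, 0, 0, -1])

```text
time: 24.43
tool_pos: [0.4725, 0.0128, 0.0831]
ee_rot: [0.769, 0.64, -0.0, 0.0]
contact_force: [-5.1, 2.1, 4.1]
width: 0.0421
```

Run:
```python
from h import *
tq(5); o,M=st()
```

```text
mean T,F [ 0.304  1.213 -0.141 -5.267  2.89   4.051] sd [0.033 0.023 0.01  0.35  0.595 0.616]
t 24.68 tcp [0.4725 0.0128 0.0831] xaz 79.5 zax [-0.001 -0.001 -1.   ] q1,q7 [ 0.245 -0.559] F [-4.74  3.14  4.55] T [ 0.33   1.24  -0.151] w 0.042
```

>>> play_rows(plan=[0, 0, 0, 0, 0, -1, -1, 0, 0, 0, 0, 0, -1, -1, 0, 0, 0, 0, 0, 0, -1, 0, 0, 0, 0, 0, 0, -1, 0, 0, 0, 0, 0, 0, -1])

```text
time: 25.1
tool_pos: [0.4724, 0.0121, 0.0831]
ee_rot: [0.758, 0.653, -0.001, 0.0]
contact_force: [-6.2, 1.0, 4.7]
width: 0.0419
```

Run:
```python
from h import *
tq(5); o,M=st()
```

```text
mean T,F [-0.095  1.17  -0.322 -6.015  0.882  4.709] sd [0.006 0.034 0.01  0.322 0.184 0.389]
t 25.35 tcp [0.4724 0.0121 0.0831] xaz 81.5 zax [-0.001 -0.001 -1.   ] q1,q7 [ 0.252 -0.529] F [-6.28  0.54  4.27] T [-0.1    1.127 -0.32 ] w 0.0422
```

Torque reached -0.32 N m, so the ram is against the rest stop. I'll ease off, let go, lift clear and check.

>>> play_rows(plan=[0, 0, 0, 0, 0, 1, -1, 0, 0, 0, 0, 0, 0, 0, 0, 0, 0, 0, 0, 0, 0.5, 0, 0, 0, 0, 0, 0, 1, 0, 0, 0, 0, 0, 0, 1])

```text
time: 25.77
tool_pos: [0.4742, 0.0125, 0.0828]
ee_rot: [0.763, 0.646, 0.001, 0.001]
contact_force: [0.5, -0.3, -0.4]
width: 0.0772
```

>>> play_rows(plan=[0, 0, 0, 0, 0, 0, 1, 0, 0, -0.02, 0, 0, 0, 1, 0, 0, -0.035, 0, 0, 0, 1, 0, 0, -0.035, 0, 0, 0, 1, 0, 0, 0, 0, 0, 0, 1])

```text
time: 26.18
tool_pos: [0.4768, 0.0133, 0.178]
ee_rot: [0.763, 0.646, 0.004, 0.003]
contact_force: [1.3, -0.0, 0.2]
width: 0.0854
```

Run:
```python
from h import *
o,M=st()
f=camera("wrist"); cv2.imwrite("pics/j.png",cv2.resize(f["frame"][:300,120:520],None,fx=2,fy=2))
find("wrist",["pawl_peg","bush","anvil"])
```

```text
t 26.18 tcp [0.4768 0.0133 0.178 ] xaz 80.5 zax [ 0.009  0.    -1.   ] q1,q7 [ 0.306 -0.448] F [ 1.3  -0.03  0.19] T [ 0.005 -0.025  0.014] w 0.0854
wrist place pawl_peg [([0.5218, 0.0434, 0.0786], 0.64)]
wrist look pawl_peg [([0.5191, 0.0161, 0.068], 0.59)]
wrist place bush [([0.4377, 0.0812, 0.04], 0.68)]
wrist look bush [([0.4373, 0.0801, 0.0473], 0.48)]
wrist place anvil [([0.4366, 0.0877, 0.0097], 0.67)]
wrist look anvil [([0.4302, 0.1149, 0.0544], 0.69)]
```

View pics/j.png

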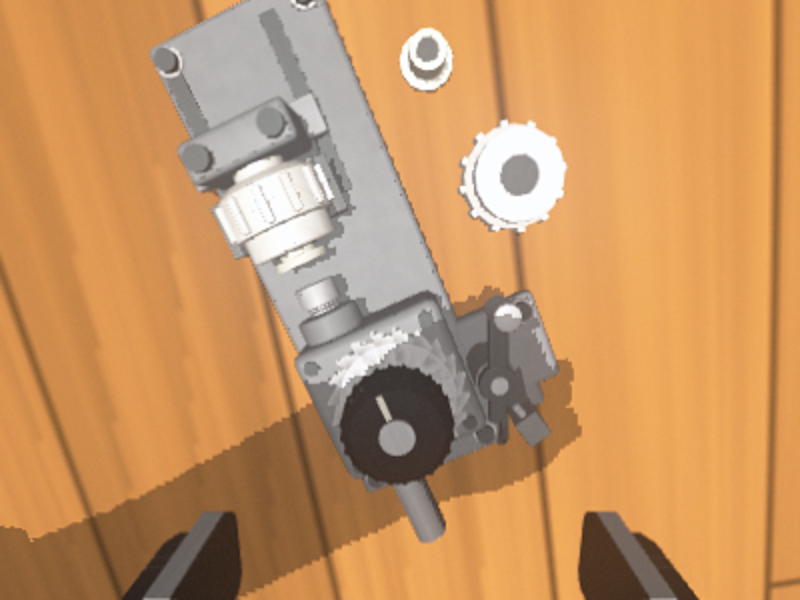

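The knob mark at (379,398) points along the press axis, so the ram is home. The peg at (508,317) is off, the bush is in the cap and the gripper is clear, so I'm handing in.

```bash
python3 -c "
from workcell import *
print(hand_in())"
```

```text
the job is handed in; nothing more can be done
None
```

The job is done and handed in at about 26 s of the 70 s allowed; the hand-in reports no verdict.

- **Pressing:** I wound the knob about 78° clockwise with the pawl in. Torque rose to 0.335 N m, about 30 to 33 N at the ram, and I held that for about 0.8 s. That is far above the 8 N the bush slides at, so it had bottomed.
- **Pawl:** I eased the knob back 4°, let go, and pushed the peg across with the shut fingers. The highest reading was about 10 N, and the pawl snapped off.
- **Winding back:** I wound the knob back until the torque reached -0.32 N m, which is the rest stop, then let go and lifted clear.

**Last checks:**
- The last wrist picture shows the knob mark back along the press axis, at 104.7°, so the knob is about at zero.
- The peg was located at (0.522, 0.043), which is the off position.
- The nose is clear of the bush, which sits in the cap. The spare cap and bush stand where they were.
- The gripper is clear, with contact force about zero.

**Not fully settled:**
- The torque sensor was noisy (0.02 to 0.04 N m), so I averaged several readings each time.
- The jaws slipped a few degrees on the knob near the end of the wind-back.
- I never measured the final stand-off directly; it rests on the torque rise, the pictures and a network estimate good to about 4 mm.

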